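# Vent and open a bayonet pressure cap

## Robot

A 6-joint arm with a two-finger parallel gripper is mounted at the origin on a cart in front of the work surface, level with it; the furniture and walls round the work are solid. World frame = base frame: x ahead of the robot, y to its left, z up, the work surface at z = 0. Lengths are in m, angles in rad, forces in N, time in s.
With the tool pointing down it reaches from about 0.2 to 0.875 m from the base axis. Payload 3.4 kg.
Tool frame: the origin (TCP) lies at the very end of the fingers, on their centre line; the grasp point (between the pads) lies 19 mm behind it; z points along the fingers, x is the direction in which the jaws open and shut, and the axes are right-handed (so a half turn about z gives the same grasp; the last joint's range is limited). The gripper opens to 94 mm and grips with 3 to 60 N. Pads are 16 mm wide; open, the fingers measure 119 mm over their backs; the gripper's body (75 mm by 177 mm) begins 78 mm behind the grasp point.
Start: joints at [-1.306, 0.276, 1.505, -0, 1.361, -0.121], TCP at [0.216, -0.533, 0.205] pointing down, gripper open.
Joint ranges: [-2.89, 2.89], [-0.75, 2.08], [0.22, 2.7], [-1.18, 4.32], [0.11, 2.71], [-2.7, 2.7]. Speed limits (rad/s): [2.57, 2.57, 3.14, 3.14, 3.14, 3.14].

## Interface

Orientations are given as a rotation vector (axis times angle).
In Python, from bench import sensors, viewer, robot, spotter gives the robot as it stands.
- The arm moves only by the shell command python3 -m pendant 'ROWS' [OPENING] [FORCE]. ROWS is JSON, a list of rows, each an object with "translation": the shift along the world's x, y, z in m, a list of three; "angular": the turn, a rotation vector about the world's x, y, z in degrees, a list of three. In form: [{"translation": [x, y, z], "angular": [wx, wy, wz]}, ...]. A call has 1 to 20 rows; each row shifts and turns the commanded pose from where the row before left it; what a row does not reach is not made up. A row lasts 1/12 s, in which the tool goes at most 41.7 mm and 7.16 degrees, less where a joint would pass 70% of its speed; a pose out of reach is approached as far as the arm can. A call is refused whole if a number of a shift passes 0.0417 or a number of a turn 7.16, either way. A call with a gripper value outside its range is refused whole. OPENING is the finger opening in m, from 0 to 0.094, set as the call begins (- or left out, the last holds). The fingers move at their own pace and stop on an object; FORCE is the grip in N (left out, the last holds). Time passes only in rows, so rows that do not move let the fingers close. It gives the time, the measured TCP pose, the force and the opening at its end, in the units of the state.
- sensors.read_state(): the state, without advancing time (a new reading comes with each control period).
- viewer.grab_frame(name): name is "scene" or "top" or "wrist"; returns a dict with "image" (420x560x3 uint8, red, green, blue), "camera_matrix" (3x3 intrinsics, pixels), "k1" (the pictures are not rectified: a ray, as slopes to the right and down, at radius r is drawn at 1 + k1 r^2 times it, then the intrinsics apply), "rvec" (rotation vector, rad) and "tvec" (3), from world to camera coordinates, as OpenCV has them; the wrist camera has in their place "hand_eye" (4x4, takes a point from camera to tool coordinates, whose origin is the TCP and whose axes are the tool frame's). Camera axes: x right, y down, z forward; pixel columns grow to the right and rows downward; lengths in m; the calibration is good to about 2 mm. A picture is of the moment at which its call begins: read the wrist's pose just before it. There is no depth.
- robot.finish_job(): hands the job in, once; it reports no verdict.
Trained networks look in a picture, given as the dict that the camera call returned (one of the last four; its "shot" number tells which), for a name from the list of things; names that differ only in an ending like _2 or _b are one class to them, and where a whole thing is asked for, a point or a joint stands for the part that bears it (a point fixed in the world has none). Each returns a list of dicts, best first, with "conf" (0 to 1); they miss things now and then, are a little off and sometimes report something else, mostly with a low value. They report only what shows in the picture. A call takes as long as a camera call. They do not tell look-alikes from the thing itself.
- spotter.boxes_of(picture, target): "location" ([column, row] in pixels, amid what is visible of it).
The state is a dict: "time_s": time; "qpos": joint angles; "joint_vel": joint speeds; "joint_torque": joint torques, N m; "position": TCP position; "tool_rot": TCP orientation; "force": force on the tool from outside, world axes, zero at the start; "wrist_torque": the same for the moment, N m; "width": finger opening in m.
Only numpy, scipy, OpenCV 4.12 (cv2) and the standard library are available. Lean on these libraries where they do the work, as an engineer would, in place of code of your own. Each camera call takes 0.05 s, during which the arm holds its last target. There are 200 camera calls.

## Task

Open the steel pressure tank for refilling: turn its cap counter-clockwise (seen from above), without pressing it, until it meets its first stop, and keep it turned lightly against that stop for two full seconds to vent. Then press the cap down against its spring, turn it on past the first stop to the end stop, lift it out and set it gently, upright and let go, wholly on the flat white lid lying on the bench. Force nothing: press no harder than the spring needs, do not wrench the cap against its stops, and leave the green-capped bottle, the white strip tube and the timer where they are.

Things in the scene. Friction and masses are not known exactly. Their poses are not given: they have to be found in the camera images.
- tank: Fixed squat steel pressure tank: foot 144 mm across, body 120, shoulder at 81 mm height, neck 66 mm across. Origin: underside of the foot on the neck's axis, z up; its brass outlet stub (to 76 mm out, 40 mm high) points along +x. Cap angle = cap yaw minus tank yaw, counter-clockwise from above; it starts shut at 0.10 to 0.20 rad. Over 45 N between cap and tank is too much.
- tank_rim (a point): Centre of the neck's rim, 110 mm above the tank's origin. Inside is an inward flange (hole 32 mm across, underside 6 mm below the rim) that holds the cap's two lugs down, with two opposite open keyways. Shut, there is a 7 mm gap between rim and cap disc; pressed by 7 mm the disc strikes the rim hard.
- tank_seat (a point): Top of the sprung seat plate (22 mm across) in the neck while the tank is shut, 99 mm above the tank's origin; this point does not move. The plate pushes the cap up: pressing takes about 4 N to begin and 1.5 N more for each mm.
- collar: Dark band round the tank's neck, 69 mm across, fixed to the tank (same origin and axes). Hidden inside it carries the first stop: two teeth 4 mm deep under the flange, at an angle that differs each time and is not shown: an unpressed cap meets them at a cap angle of 0.28 to 0.78 rad; over 18 N on them is too much. Pressed 4 to 7 mm, the lugs pass under; they are past from 1.4 rad on.
- end_stop (a point): Block inside the neck (an equal one opposite) that ends the turn at a cap angle of about 1.55 rad. There the lugs stand in the keyways, the seat spring raises the cap by 2 to 3 mm and it lifts straight out; it is free after 11 mm.
- cap: Loose pressure cap, 0.08 to 0.17 kg, 72 mm across, 50 mm high. Origin: centre of the underside of its stem, z up; 99 mm above the tank's origin when shut. Stem 29 mm across, 18 mm high, with two lugs at its foot along the cap's x axis (51 mm over both, 8 mm wide, 5 mm high). On it a dark disc 72 mm across, height 18 to 24 mm. It stands upright on stem and lugs.
- cap_wing (a point): Centre of the black upright wing on the cap, 37 mm above the cap's origin: the grip, 60 mm long along the cap's x, 14 mm thick along its y (flat sides face along y), from 24 to 50 mm above the cap's origin. Beside it the disc's top is free: fingertips may rest and push on it.
- rest_lid: The flat white spare lid lying fixed on the bench, 135 mm along its x, 185 mm along its y; origin: centre of its underside; the flat top is 11 mm above it (128 x 178 mm).
- bottle_green: Bystander: white bottle with a green cap, 52 x 58 x 135 mm, origin at the centre of its underside.
- strip_tube: Bystander: white plastic tube with a snap lid, 41 mm across, 112 mm high, origin at the centre of its underside.
- timer: Bystander: flat white timer, 62 x 66 x 19 mm, origin at the centre of its underside.
Things that resemble listed ones, but are neither listed nor needed, are in the scene too. What is shaped like the cap but blue is not meant.

How it is judged:
By the outcome, as a careful person would: the job done as asked, in the order asked, and still so for the second after the job is handed in, with the robot touching nothing.
It also fails if it takes over 72 s, if anything falls off the work surface, if the arm or the gripper's body presses on something with over 40 N, if the wrist force passes 120 N, or if a joint passes its speed limit or range.

## Working session

There is one attempt and no reset: what is moved stays moved. The work goes in short steps, Python scripts to look and compute and a shell command to move; the robot and the scene stay as the last step left them, time stands still between calls to the robot, and variables do not carry over. Pictures are saved under pics/ and viewed, about 8 in all and at most 12, crops included, and the job is handed in when it is done.

```bash
mkdir -p pics; ls
cat > h.py <<'E'
import numpy as np, cv2
from bench import sensors, viewer, robot, spotter
from scipy.spatial.transform import Rotation as R
def cam(name):
    s=sensors.read_state(); f=viewer.grab_frame(name)
    if name=='wrist':
        T=np.eye(4); T[:3,:3]=R.from_rotvec(s['tool_rot']).as_matrix(); T[:3,3]=s['position']
        M=T@np.array(f['hand_eye'])
    else:
        A=np.eye(4); A[:3,:3]=R.from_rotvec(np.ravel(f['rvec'])).as_matrix(); A[:3,3]=np.ravel(f['tvec']); M=np.linalg.inv(A)
    return f,M
def onz(f,M,px,z):
    K=np.array(f['camera_matrix']); d=(np.array(px,float)-K[:2,2])/[K[0,0],K[1,1]]
    u=d.copy()
    for _ in range(20): u=d/(1+f['k1']*(u@u))
    r=M[:3,:3]@np.r_[u,1]; o=M[:3,3]
    return o+r*(z-o[2])/r[2]
def proj(f,M,P):
    p=np.linalg.inv(M)@np.r_[P,1]; u=p[:2]/p[2]; u=u*(1+f['k1']*(u@u)); K=np.array(f['camera_matrix'])
    return u*[K[0,0],K[1,1]]+K[:2,2]
def save(f,n,im=None):
    cv2.imwrite('pics/'+n,cv2.cvtColor(f['image'] if im is None else im,cv2.COLOR_RGB2BGR))
E
python3 - <<'E'
from h import *
print(sensors.read_state())
ims=[]
for c in ['top','scene']:
    f,M=cam(c); ims.append(f['image']); print(c,M[:3,3].round(3))
    for t,z in dict(tank=.11,collar=.1,cap=.13,cap_wing=.136,rest_lid=.011,bottle_green=.07,strip_tube=.06,timer=.01).items():
        print(t,[(np.round(b['location']).tolist(),round(b['conf'],2),onz(f,M,b['location'],z).round(3).tolist()) for b in spotter.boxes_of(f,t)[:3]])
    save(f,c+'0.png')
E
```

```text
pics
{'time_s': 0.0, 'qpos': array([-1.30597826e+00,  2.76589318e-01,  1.50608312e+00, -2.37193236e-06,
        1.36069743e+00, -1.21002573e-01]), 'joint_vel': array([-2.05679229e-03, -4.48092145e-04,  1.25946443e-03, -1.06562301e-06,
       -2.49128231e-04, -1.81057307e-03]), 'joint_torque': array([ 5.21811999e-04, -4.04583800e+01, -2.37226385e+01,  7.01609091e-02,
        3.45321419e-02, -1.24358385e-04]), 'position': array([ 0.21623191, -0.53220128,  0.20462791]), 'tool_rot': array([-2.60515707e+00,  1.75369915e+00,  2.11230398e-03]), 'force': array([-0.06261887,  0.01564409, -0.8175793 ]), 'wrist_torque': array([ 0.04952741, -0.0293845 ,  0.009913  ]), 'width': 0.09425761066404356}
top [ 0.389 -0.086  1.685]
tank [([275.0, 224.0], 0.68, [0.47, -0.074, 0.11])]
collar [([202.0, 223.0], 0.6, [0.471, 0.148, 0.1])]
cap [([269.0, 214.0], 0.78, [0.498, -0.058, 0.13]), ([318.0, 216.0], 0.61, [0.495, -0.205, 0.13]), ([228.0, 268.0], 0.61, [0.335, 0.064, 0.13])]
cap_wing [([319.0, 215.0], 0.89, [0.497, -0.206, 0.136]), ([230.0, 269.0], 0.66, [0.334, 0.058, 0.136]), ([269.0, 218.0], 0.57, [
[... 207 characters left out ...]
([210.0, 149.0], 0.68, [0.717, 0.141, 0.01])]
scene [0.049 0.909 1.163]
tank [([280.0, 245.0], 0.67, [0.463, 0.027, 0.11])]
collar [([277.0, 234.0], 0.41, [0.494, -0.013, 0.1])]
cap [([305.0, 209.0], 0.84, [0.455, -0.113, 0.13]), ([283.0, 217.0], 0.66, [0.497, -0.055, 0.13]), ([316.0, 296.0], 0.58, [0.303, 0.152, 0.13])]
cap_wing [([312.0, 300.0], 0.67, [0.305, 0.173, 0.136]), ([281.0, 219.0], 0.57, [0.495, -0.04, 0.136])]
rest_lid [([245.0, 308.0], 0.6, [0.482, 0.191, 0.011]), ([178.0, 264.0], 0.16, [0.725, 0.148, 0.011])]
bottle_green [([317.0, 173.0], 0.73, [0.519, -0.346, 0.07])]
strip_tube [([239.0, 225.0], 0.7, [0.626, -0.029, 0.06])]
timer [([177.0, 264.0], 0.7, [0.728, 0.148, 0.01])]
```

Run:
```python
import cv2
a=cv2.imread('pics/top0.png')[110:310,150:400]; b=cv2.imread('pics/scene0.png')[130:350,140:380]
cv2.imwrite('pics/a1.png',cv2.resize(a,(750,600),interpolation=3)); cv2.imwrite('pics/b1.png',cv2.resize(b,(655,600),interpolation=3))
```

```text
(no output)
```

View pics/a1.png

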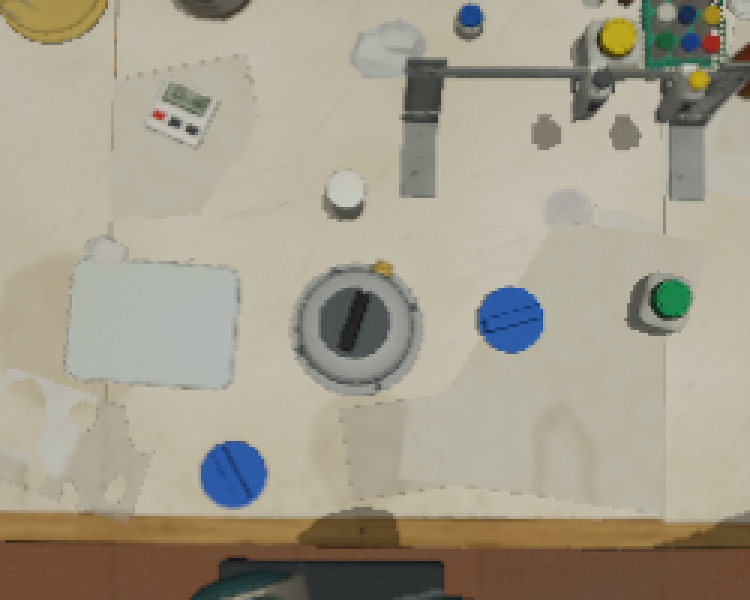

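View pics/b1.png

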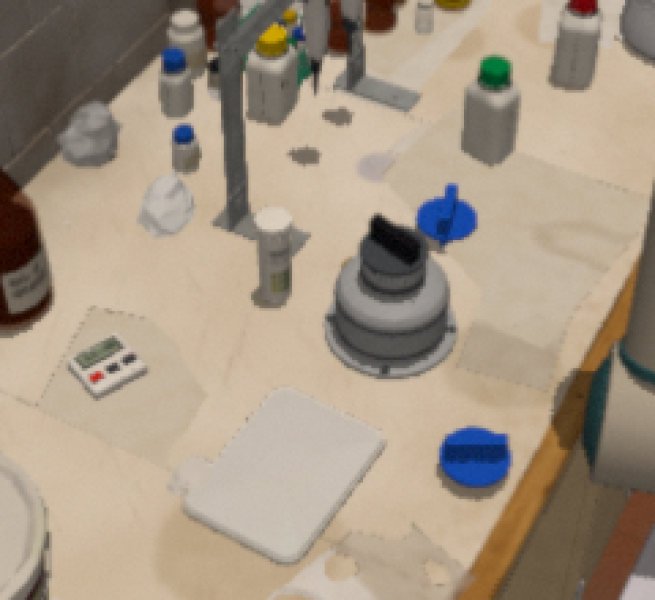

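The top view shows the tank at crop (356,325), with its dark disc and black wing at about −20° yaw. The brass stub is at (383,268) and the lid centre at about (152,324). The two blue caps are decoys. I'll move above the tank for a close look.

```bash
python3 -m pendant '[{"translation":[0.008,0.014,0.01],"angular":[0,0,-1]},{"translation":[0.016,0.029,0.01],"angular":[0,0,-2.6]},{"translation":[0.016,0.029,0.01],"angular":[0,0,-2.6]},{"translation":[0.016,0.029,0.01],"angular":[0,0,-2.6]},{"translation":[0.016,0.029,0.01],"angular":[0,0,-2.6]},{"translation":[0.016,0.029,0.01],"angular":[0,0,-2.6]},{"translation":[0.016,0.029,0.01],"angular":[0,0,-2.6]},{"translation":[0.016,0.029,0.01],"angular":[0,0,-2.6]},{"translation":[0.016,0.029,0],"angular":[0,0,-2.6]},{"translation":[0.016,0.029,0],"angular":[0,0,-2.6]},{"translation":[0.016,0.029,0],"angular":[0,0,-2.6]},{"translation":[0.016,0.029,0],"angular":[0,0,-2.6]},{"translation":[0.016,0.029,0],"angular":[0,0,-2.6]},{"translation":[0.016,0.029,0],"angular":[0,0,-2.6]},{"translation":[0.016,0.029,0],"angular":[0,0,-2.6]},{"translation":[0.016,0.029,0],"angular":[0,0,-2.6]},{"translation":[0.016,0.026,0],"angular":[0,0,-2]},{"translation":[0,0,0],"angular":[0,0,0]},{"translation":[0,0,0],"angular":[0,0,0]}]' 0.094 20
python3 - <<'E'
from h import *
f,M=cam('wrist'); save(f,'w1.png'); print(M.round(3))
for t,z in dict(tank=.08,cap=.13,cap_wing=.136,collar=.1).items():
    print(t,[(np.round(b['location']).tolist(),round(b['conf'],2),onz(f,M,b['location'],z).round(4).tolist()) for b in spotter.boxes_of(f,t)[:3]])
s=sensors.read_state();print(s['force'],s['wrist_torque'],s['qpos'])
E
```

```text
time_s: 2.48
position: [0.4807, -0.0567, 0.2853]
tool_rot: [1.809, -2.568, -0.0]
force: [-0.6, 0.3, 0.0]
width: 0.0938
[[-0.335 -0.909 -0.248  0.551]
 [-0.942  0.324  0.087 -0.084]
 [ 0.002  0.263 -0.965  0.464]
 [ 0.     0.     0.     1.   ]]
tank [([278.0, 168.0], 0.68, [0.513, -0.0674, 0.08])]
cap [([275.0, 195.0], 0.92, [0.4902, -0.0552, 0.13]), ([236.0, 298.0], 0.83, [0.38, 0.0381, 0.13]), ([380.0, 138.0], 0.61, [0.5117, -0.1875, 0.13])]
cap_wing [([376.0, 140.0], 0.95, [0.5118, -0.1802, 0.136]), ([238.0, 293.0], 0.9, [0.3889, 0.0314, 0.136]), ([276.0, 193.0], 0.57, [0.4929, -0.0579, 0.136])]
collar [([230.0, 84.0], 0.18, [0.6254, -0.0484, 0.1])]
[-0.54217955  0.12981421 -0.22867168] [ 0.05748899 -0.03981499  0.00982641] [-2.65706712e-01  9.88711463e-02  1.53663333e+00 -5.34947362e-04
  1.50608675e+00  1.65403490e+00]
```

View pics/w1.png

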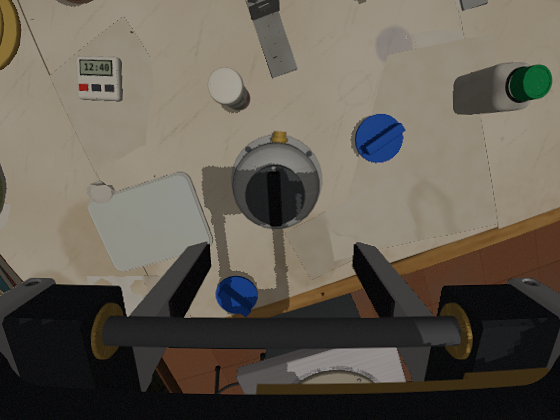

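```bash
cat > rect.py <<'E'
from h import *
def rect(f,M,c,z,half=.06,n=400):
    g=np.linspace(-half,half,n); X,Y=np.meshgrid(g,g) # row->-x, col->-y
    P=np.stack([c[0]-Y,c[1]-X,np.full_like(X,z)],-1).reshape(-1,3)
    q=(P-M[:3,3])@M[:3,:3]; u=q[:,:2]/q[:,2:]; u=u*(1+f['k1']*(u**2).sum(1,keepdims=True)); K=np.array(f['camera_matrix'])
    uv=(u*[K[0,0],K[1,1]]+K[:2,2]).astype(np.float32).reshape(n,n,2)
    return cv2.remap(f['image'],uv[...,0],uv[...,1],cv2.INTER_LINEAR)
E
python3 - <<'E'
from rect import *
f,M=cam('wrist'); t,Mt=cam('top'); c=[.488,-.057]
ims=[]
for (F,MM) in ((f,M),(t,Mt)):
  for z in (.149,.123):
    im=rect(F,MM,c,z); im=im.copy(); cv2.line(im,(200,0),(200,399),(255,0,0),1); cv2.line(im,(0,200),(399,200),(255,0,0),1)
    cv2.circle(im,(200,200),120,(0,255,0),1); ims.append(cv2.resize(im,(300,300)))
    if z==.149:
      g=rect(F,MM,c,z).max(2); yy,xx=np.nonzero((g<45)&(np.hypot(*np.mgrid[-200:200,-200:200])<115))
      r,sz,a=cv2.minAreaRect(np.c_[xx,yy].astype(np.float32)); print(len(xx),np.array(r)*.3-60,np.array(sz)*.3,a, xx.mean()*.3-60,yy.mean()*.3-60)
      d=np.c_[xx,yy]-[xx.mean(),yy.mean()]; w,v=np.linalg.eigh(d.T@d); print('yaw',np.degrees(np.arctan2(-v[0,1],-v[1,1])))
save(f,'r1.png',np.vstack([np.hstack(ims[:2]),np.hstack(ims[2:])]))
E
```

```text
33215 [-0.58557587 -3.46387939] [61.97557983 65.05377502] 72.6459732055664 -2.3603763359927754 -2.8660003010687944
yaw 134.75715918846447
1298 [-7.70121918 28.75926819] [36.77310791  6.56001205] 7.523820877075195 -5.8640986132511586 29.11016949152541
yaw 85.55309683906204
```

View pics/r1.png

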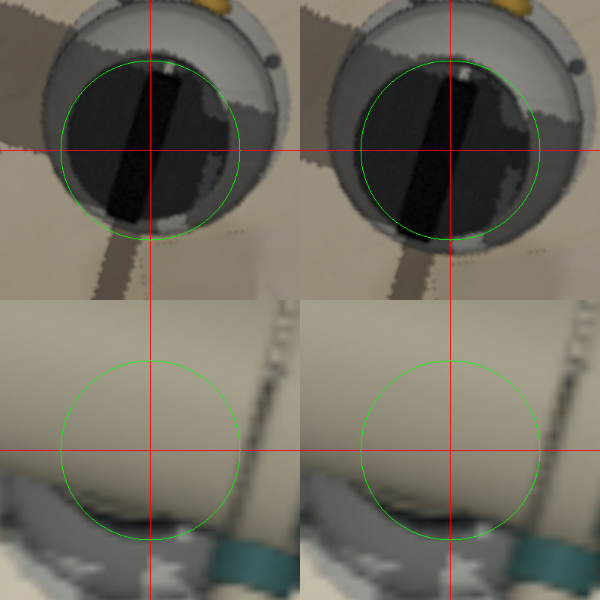

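The left panel puts the wing centre at about (0.4892,−0.0548). The right panel puts the disc centre at about (0.4895,−0.0543). Wing yaw is about −17°, so I'll align (turn +2.5°) and descend.

```bash
python3 -m pendant '[{"translation":[0.003,0.001,-0.015],"angular":[0,0,1]},{"translation":[0.003,0.001,-0.025],"angular":[0,0,1]},{"translation":[0.0026,0.0004,-0.03],"angular":[0,0,0.5]},{"translation":[0,0,-0.03],"angular":[0,0,0]},{"translation":[0,0,-0.02],"angular":[0,0,0]},{"translation":[0,0,-0.01],"angular":[0,0,0]},{"translation":[0,0,0],"angular":[0,0,0]},{"translation":[0,0,0],"angular":[0,0,0]},{"translation":[0,0,0],"angular":[0,0,0]}]'
python3 - <<'E'
from rect import *
s=sensors.read_state();print(s['position'],s['tool_rot'],s['force'],s['wrist_torque'])
f,M=cam('wrist');save(f,'w2.png')
print([(np.round(b['location']).tolist(),round(b['conf'],2),onz(f,M,b['location'],.136).round(4).tolist()) for b in spotter.boxes_of(f,'cap_wing')[:3]])
im=rect(f,M,s['position'],.149).copy(); im2=rect(f,M,s['position'],.123).copy()
for i in (im,im2): cv2.line(i,(200,0),(200,399),(255,0,0),1); cv2.line(i,(0,200),(399,200),(255,0,0),1);cv2.circle(i,(200,200),120,(0,255,0),1)
save(f,'r2.png',np.hstack([im,im2]))
E
```

```text
time_s: 3.58
position: [0.4902, -0.0559, 0.157]
tool_rot: [-1.858, 2.531, -0.004]
force: [-0.7, -1.0, 0.1]
width: 0.094
[ 0.49019566 -0.05591122  0.15700208] [-1.85835868  2.5307041  -0.00375651] [-0.65596214 -1.01814699  0.09971551] [ 0.08380217  0.03960228 -0.0282114 ]
[([421.0, 156.0], 0.91, [0.5207, -0.1677, 0.136]), ([278.0, 239.0], 0.8, [0.4926, -0.0564, 0.136]), ([281.0, 190.0], 0.6, [0.5262, -0.0694, 0.136])]
```

View pics/r2.png

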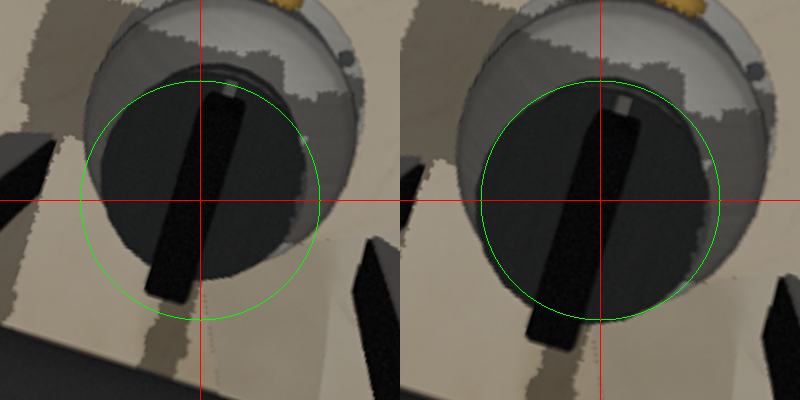

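Close up, the wing centre is about 1 mm to +y of the TCP and the yaw agrees within 1°. I'll descend beside the wing and close gently.

```bash
python3 -m pendant '[{"translation":[0,0.001,-0.008],"angular":[0,0,0.7]},{"translation":[0,0,-0.008],"angular":[0,0,0]},{"translation":[0,0,-0.007],"angular":[0,0,0]},{"translation":[0,0,-0.005],"angular":[0,0,0]},{"translation":[0,0,-0.003],"angular":[0,0,0]},{"translation":[0,0,0],"angular":[0,0,0]},{"translation":[0,0,0],"angular":[0,0,0]}]' 
python3 -m pendant '[{"translation":[0,0,0],"angular":[0,0,0]},{"translation":[0,0,0],"angular":[0,0,0]},{"translation":[0,0,0],"angular":[0,0,0]},{"translation":[0,0,0],"angular":[0,0,0]},{"translation":[0,0,0],"angular":[0,0,0]},{"translation":[0,0,0],"angular":[0,0,0]},{"translation":[0,0,0],"angular":[0,0,0]},{"translation":[0,0,0],"angular":[0,0,0]},{"translation":[0,0,0],"angular":[0,0,0]},{"translation":[0,0,0],"angular":[0,0,0]}]' 0.010 20
python3 -c "
from h import *
s=sensors.read_state();print(s['force'],s['wrist_torque'],s['qpos'])"
```

```text
time_s: 4.27
position: [0.4889, -0.0543, 0.1242]
tool_rot: [1.875, -2.52, -0.001]
force: [-0.1, 0.5, 0.1]
width: 0.0939
time_s: 5.1
position: [0.489, -0.0544, 0.1245]
tool_rot: [1.875, -2.52, 0.0]
force: [-1.3, 0.2, -0.1]
width: 0.0308
[-1.32754313  0.22344962 -0.07998545] [0.08467435 0.01683225 0.05128379] [-2.52181708e-01  2.14407971e-01  1.80559430e+00 -1.27420233e-04
  1.12164914e+00  1.61001903e+00]
```

```bash
python3 -m pendant '[{"translation":[0,0,0],"angular":[0,0,0]},{"translation":[0,0,0],"angular":[0,0,0]},{"translation":[0,0,0],"angular":[0,0,0]},{"translation":[0,0,0],"angular":[0,0,0]},{"translation":[0,0,0],"angular":[0,0,0]},{"translation":[0,0,0],"angular":[0,0,0]}]' 0.010 25
python3 -c "
from h import *
s=sensors.read_state();print(s['position'],s['tool_rot'],s['force'],s['wrist_torque'],s['qpos'])"
```

```text
time_s: 5.6
position: [0.4894, -0.0533, 0.1246]
tool_rot: [-1.874, 2.519, 0.002]
force: [1.5, 4.9, 0.9]
width: 0.0136
[ 0.48935401 -0.053272    0.12457199] [-1.87372033e+00  2.51941289e+00  1.78520250e-03] [1.53010581 4.87178358 0.94098762] [ 1.16514968 -0.28293656  0.00170943] [-0.25158941  0.21436954  1.80537737  0.00235113  1.1215972   1.61005189]
```

```bash
cat > st.py <<'E'
import sys
from h import *
s=sensors.read_state(); v=s['tool_rot']; X=R.from_rotvec(v).as_matrix()[:,0]
T=s['wrist_torque'][2]; lim=float(sys.argv[1]) if len(sys.argv)>1 else 9
print('t%.2f'%s['time_s'],'pos',(s['position']*1000).round(1),'wingyaw %.2f'%(np.degrees(np.arctan2(X[1],X[0]))+90),'F',s['force'].round(1),'M',s['wrist_torque'].round(3),'w%.1f'%(s['width']*1000))
sys.exit(abs(T)>lim)
E
P="python3 -m pendant"
$P '[{"translation":[0.0003,0.001,0],"angular":[0,0,0]},{"translation":[0,0,0],"angular":[0,0,0]},{"translation":[0,0,0],"angular":[0,0,0]}]' >/dev/null; python3 st.py .15 &&
$P '[{"translation":[0,0,0],"angular":[0,0,1]},{"translation":[0,0,0],"angular":[0,0,1]},{"translation":[0,0,0],"angular":[0,0,0]},{"translation":[0,0,0],"angular":[0,0,0]}]' >/dev/null; python3 st.py .15 &&
$P '[{"translation":[0,0,0],"angular":[0,0,1]},{"translation":[0,0,0],"angular":[0,0,1]},{"translation":[0,0,0],"angular":[0,0,0]},{"translation":[0,0,0],"angular":[0,0,0]}]' >/dev/null; python3 st.py .15
```

```text
t5.85 pos [489.4 -53.2 124.6] wingyaw -16.69 F [1.  4.  1.1] M [ 0.835 -0.155 -0.045] w13.4
t5.85 pos [489.4 -53.2 124.6] wingyaw -16.69 F [1.  4.  1.1] M [ 0.835 -0.155 -0.045] w13.4
t5.85 pos [489.4 -53.2 124.6] wingyaw -16.69 F [1.  4.  1.1] M [ 0.835 -0.155 -0.045] w13.4False
False
False
```

```bash
sed -i 's/sys.exit(abs(T)>lim)/sys.exit(int(abs(T)>lim))/' st.py
P="python3 -m pendant"
$P '[{"translation":[0.0003,0.002,0],"angular":[0,0,0]},{"translation":[0,0,0],"angular":[0,0,0]},{"translation":[0,0,0],"angular":[0,0,0]}]' >/dev/null; python3 st.py .15 &&
$P '[{"translation":[0,0,0],"angular":[0,0,1]},{"translation":[0,0,0],"angular":[0,0,1]},{"translation":[0,0,0],"angular":[0,0,0]},{"translation":[0,0,0],"angular":[0,0,0]}]' >/dev/null; python3 st.py .15 &&
$P '[{"translation":[0,0,0],"angular":[0,0,1]},{"translation":[0,0,0],"angular":[0,0,1]},{"translation":[0,0,0],"angular":[0,0,0]},{"translation":[0,0,0],"angular":[0,0,0]}]' >/dev/null; python3 st.py .15
```

```text
t6.10 pos [489.5 -52.8 124.6] wingyaw -16.65 F [-0.9 -2.8  1.4] M [-0.511  0.107 -0.014] w13.9
t6.43 pos [489.6 -52.4 124.6] wingyaw -14.66 F [-1.2 -5.3  1.5] M [-1.02   0.172 -0.014] w14.3
t6.77 pos [489.7 -51.6 124.6] wingyaw -12.67 F [-0.6 -5.1  2.7] M [-0.973  0.102  0.054] w13.8
```

```bash
P="python3 -m pendant"
$P '[{"translation":[0,-0.0013,0],"angular":[0,0,1]},{"translation":[0,0,0],"angular":[0,0,1]},{"translation":[0,0,0],"angular":[0,0,0]},{"translation":[0,0,0],"angular":[0,0,0]}]' >/dev/null; python3 st.py .12 &&
$P '[{"translation":[0,0,0],"angular":[0,0,1]},{"translation":[0,0,0],"angular":[0,0,1]},{"translation":[0,0,0],"angular":[0,0,0]},{"translation":[0,0,0],"angular":[0,0,0]}]' >/dev/null; python3 st.py .12 &&
$P '[{"translation":[0,0,0],"angular":[0,0,1]},{"translation":[0,0,0],"angular":[0,0,1]},{"translation":[0,0,0],"angular":[0,0,0]},{"translation":[0,0,0],"angular":[0,0,0]}]' >/dev/null; python3 st.py .12&&
$P '[{"translation":[0,0,0],"angular":[0,0,1]},{"translation":[0,0,0],"angular":[0,0,1]},{"translation":[0,0,0],"angular":[0,0,0]},{"translation":[0,0,0],"angular":[0,0,0]}]' >/dev/null; python3 st.py .12
```

```text
t7.10 pos [489.6 -51.7 124.6] wingyaw -10.72 F [-0.1  1.4  4.9] M [ 0.158  0.052 -0.032] w13.8
t7.43 pos [489.6 -51.9 124.5] wingyaw -8.71 F [0.8 3.5 4.4] M [0.606 0.061 0.001] w13.9
t7.77 pos [489.5 -52.3 124.4] wingyaw -6.70 F [0.  3.7 3.7] M [ 0.756  0.043 -0.021] w14.1
t8.10 pos [489.5 -52.7 124.5] wingyaw -4.69 F [-0.4  2.8  3. ] M [ 0.598  0.033 -0.031] w13.9
```

```bash
P="python3 -m pendant"
$P '[{"translation":[0,0.0003,0.0006],"angular":[0,0,1]},{"translation":[0,0,0],"angular":[0,0,1]},{"translation":[0,0,0],"angular":[0,0,0]},{"translation":[0,0,0],"angular":[0,0,0]}]' >/dev/null; python3 st.py .12 &&
$P '[{"translation":[0,0,0],"angular":[0,0,1]},{"translation":[0,0,0],"angular":[0,0,1]},{"translation":[0,0,0],"angular":[0,0,0]},{"translation":[0,0,0],"angular":[0,0,0]}]' >/dev/null; python3 st.py .12 &&
$P '[{"translation":[0,0,0],"angular":[0,0,1]},{"translation":[0,0,0],"angular":[0,0,1]},{"translation":[0,0,0],"angular":[0,0,0]},{"translation":[0,0,0],"angular":[0,0,0]}]' >/dev/null; python3 st.py .12&&
$P '[{"translation":[0,0,0],"angular":[0,0,1]},{"translation":[0,0,0],"angular":[0,0,1]},{"translation":[0,0,0],"angular":[0,0,0]},{"translation":[0,0,0],"angular":[0,0,0]}]' >/dev/null; python3 st.py .12
```

```text
t8.43 pos [489.4 -52.6 124.6] wingyaw -2.68 F [ 1.3  0.6 -2.2] M [ 0.273 -0.14  -0.015] w13.7
t8.77 pos [489.3 -52.2 124.6] wingyaw -0.69 F [ 0.1  2.1 -4.6] M [ 0.381 -0.193 -0.099] w13.7
t9.10 pos [489.2 -51.9 124.6] wingyaw 1.29 F [ 0.7  3.1 -6.6] M [ 0.653 -0.277 -0.261] w13.9
t9.10 pos [489.2 -51.9 124.6] wingyaw 1.29 F [ 0.7  3.1 -6.6] M [ 0.653 -0.277 -0.261] w13.9
```

```bash
P="python3 -m pendant"
$P '[{"translation":[0,0,-0.0003],"angular":[0,0,-0.2]},{"translation":[0,0,0],"angular":[0,0,0]},{"translation":[0,0,0],"angular":[0,0,0]},{"translation":[0,0,0],"angular":[0,0,0]},{"translation":[0,0,0],"angular":[0,0,0]},{"translation":[0,0,0],"angular":[0,0,0]}]' >/dev/null; python3 st.py .4
```

```text
t9.60 pos [489.2 -52.  124.6] wingyaw 1.09 F [-0.4  5.3 -5.9] M [ 1.026 -0.015 -0.208] w13.8
```

```bash
P="python3 -m pendant"
$P '[{"translation":[0,0.0007,-0.0004],"angular":[0,0,0]},{"translation":[0,0,0],"angular":[0,0,0]},{"translation":[0,0,0],"angular":[0,0,0]},{"translation":[0,0,0],"angular":[0,0,0]},{"translation":[0,0,0],"angular":[0,0,0]},{"translation":[0,0,0],"angular":[0,0,0]}]' >/dev/null; python3 st.py .4
$P '[{"translation":[0,0,0],"angular":[0,0,0]},{"translation":[0,0,0],"angular":[0,0,0]},{"translation":[0,0,0],"angular":[0,0,0]},{"translation":[0,0,0],"angular":[0,0,0]},{"translation":[0,0,0],"angular":[0,0,0]},{"translation":[0,0,0],"angular":[0,0,0]}]' >/dev/null; python3 st.py .4
```

```text
t10.10 pos [489.3 -51.9 124.6] wingyaw 1.11 F [-2.2  2.7 -0.1] M [ 0.612  0.451 -0.186] w14.0
t10.60 pos [489.3 -51.9 124.5] wingyaw 1.11 F [-3.9  1.5  2.6] M [ 0.416  0.872 -0.129] w14.0
```

```bash
P="python3 -m pendant"
$P '[{"translation":[-0.0005,0,0.0003],"angular":[0,0,0.7]},{"translation":[0,0,0],"angular":[0,0,0]},{"translation":[0,0,0],"angular":[0,0,0]},{"translation":[0,0,0],"angular":[0,0,0]},{"translation":[0,0,0],"angular":[0,0,0]},{"translation":[0,0,0],"angular":[0,0,0]}]' >/dev/null; python3 st.py .4
$P '[{"translation":[0,0,0],"angular":[0,0,0]},{"translation":[0,0,0],"angular":[0,0,0]},{"translation":[0,0,0],"angular":[0,0,0]},{"translation":[0,0,0],"angular":[0,0,0]},{"translation":[0,0,0],"angular":[0,0,0]},{"translation":[0,0,0],"angular":[0,0,0]}]' >/dev/null; python3 st.py .4
```

```text
t11.10 pos [489.3 -51.8 124.6] wingyaw 1.80 F [-2.   2.  -1.4] M [ 0.316  0.346 -0.233] w13.6
t11.60 pos [489.3 -51.8 124.6] wingyaw 1.80 F [-1.2  0.9 -2.5] M [ 0.247  0.234 -0.251] w13.7
```

```bash
P="python3 -m pendant"
$P '[{"translation":[0,0,0],"angular":[0,0,0]},{"translation":[0,0,0],"angular":[0,0,0]},{"translation":[0,0,0],"angular":[0,0,0]},{"translation":[0,0,0],"angular":[0,0,0]},{"translation":[0,0,0],"angular":[0,0,0]},{"translation":[0,0,0],"angular":[0,0,0]},{"translation":[0,0,0],"angular":[0,0,0]},{"translation":[0,0,0],"angular":[0,0,0]},{"translation":[0,0,0],"angular":[0,0,0]},{"translation":[0,0,0],"angular":[0,0,0]}]' >/dev/null; python3 st.py .4
$P '[{"translation":[0,0,0],"angular":[0,0,0]},{"translation":[0,0,0],"angular":[0,0,0]},{"translation":[0,0,0],"angular":[0,0,0]},{"translation":[0,0,0],"angular":[0,0,0]},{"translation":[0,0,0],"angular":[0,0,0]},{"translation":[0,0,0],"angular":[0,0,0]},{"translation":[0,0,0],"angular":[0,0,0]},{"translation":[0,0,0],"angular":[0,0,0]},{"translation":[0,0,0],"angular":[0,0,0]},{"translation":[0,0,0],"angular":[0,0,0]}]' >/dev/null; python3 st.py .4
$P '[{"translation":[0,0,0],"angular":[0,0,0]},{"translation":[0,0,0],"angular":[0,0,0]},{"translation":[0,0,0],"angular":[0,0,0]},{"translation":[0,0,0],"angular":[0,0,0]},{"translation":[0,0,0],"angular":[0,0,0]},{"translation":[0,0,0],"angular":[0,0,0]},{"translation":[0,0,0],"angular":[0,0,0]},{"translation":[0,0,0],"angular":[0,0,0]},{"translation":[0,0,0],"angular":[0,0,0]},{"translation":[0,0,0],"angular":[0,0,0]}]' >/dev/null; python3 st.py .4
```

```text
t12.43 pos [489.2 -51.8 124.6] wingyaw 1.80 F [-1.4  0.  -5.3] M [ 0.072 -0.001 -0.24 ] w13.6
t13.27 pos [489.2 -51.7 124.6] wingyaw 1.81 F [ 1.2 -0.2 -6.4] M [-0.001 -0.221 -0.255] w14.0
t14.10 pos [489.2 -51.7 124.7] wingyaw 1.80 F [ 2.1  0.2 -8.6] M [-0.135 -0.408 -0.293] w13.5
```

Held against the stop for 3 s at a steady 0.25 N·m. Next I'll relieve the torque, firm up the grip and press.

```bash
P="python3 -m pendant"
$P '[{"translation":[0,0,-0.0005],"angular":[0,0,-1]},{"translation":[0,0,0],"angular":[0,0,-1]},{"translation":[0,0,0],"angular":[0,0,0]},{"translation":[0,0,0],"angular":[0,0,0]}]' 0.008 40 >/dev/null; python3 st.py .4
$P '[{"translation":[0,0,-0.0006],"angular":[0,0,0]},{"translation":[0,0,-0.0006],"angular":[0,0,0]},{"translation":[0,0,-0.0006],"angular":[0,0,0]},{"translation":[0,0,0],"angular":[0,0,0]},{"translation":[0,0,0],"angular":[0,0,0]}]' >/dev/null; python3 st.py .4
$P '[{"translation":[0,0,-0.0006],"angular":[0,0,0]},{"translation":[0,0,-0.0006],"angular":[0,0,0]},{"translation":[0,0,-0.0006],"angular":[0,0,0]},{"translation":[0,0,0],"angular":[0,0,0]},{"translation":[0,0,0],"angular":[0,0,0]}]' >/dev/null; python3 st.py .4
```

```text
t14.43 pos [489.2 -51.7 124.6] wingyaw -0.18 F [ 0.5 -0.6 -2.4] M [-0.008 -0.066 -0.013] w14.1
t14.85 pos [489.3 -51.7 123.8] wingyaw -0.19 F [-1.2  0.4  6.1] M [ 0.092  0.375 -0.03 ] w13.5
t15.27 pos [489.3 -51.7 122.2] wingyaw -0.18 F [-1.9 -0.2  7.5] M [ 0.095  0.467 -0.01 ] w13.9
```

```bash
P="python3 -m pendant"
$P '[{"translation":[0.0003,0,-0.0006],"angular":[0,0,0]},{"translation":[0,0,-0.0006],"angular":[0,0,0]},{"translation":[0,0,-0.0003],"angular":[0,0,0]},{"translation":[0,0,0],"angular":[0,0,0]},{"translation":[0,0,0],"angular":[0,0,0]}]' >/dev/null; python3 st.py .4
$P '[{"translation":[0,0,-0.0006],"angular":[0,0,0]},{"translation":[0,0,-0.0005],"angular":[0,0,0]},{"translation":[0,0,0],"angular":[0,0,0]},{"translation":[0,0,0],"angular":[0,0,0]},{"translation":[0,0,0],"angular":[0,0,0]},{"translation":[0,0,0],"angular":[0,0,0]}]' >/dev/null; python3 st.py .4
```

```text
t15.68 pos [489.3 -51.7 120.9] wingyaw -0.18 F [-2.9  1.8  9.7] M [ 0.152  0.589 -0.024] w13.5
t16.18 pos [489.3 -51.7 120.1] wingyaw -0.17 F [-3.2  0.8  9.9] M [ 0.126  0.667 -0.021] w13.8
```

```bash
P="python3 -m pendant"
$P '[{"translation":[-0.0003,0,-0.0005],"angular":[0,0,0]},{"translation":[0,0,-0.0004],"angular":[0,0,0]},{"translation":[0,0,0],"angular":[0,0,0]},{"translation":[0,0,0],"angular":[0,0,0]},{"translation":[0,0,0],"angular":[0,0,0]}]' >/dev/null; python3 st.py .4 &&
$P '[{"translation":[0,0,0],"angular":[0,0,1]},{"translation":[0,0,0],"angular":[0,0,1]},{"translation":[0,0,0],"angular":[0,0,1]},{"translation":[0,0,0],"angular":[0,0,0]},{"translation":[0,0,0],"angular":[0,0,0]}]' >/dev/null; python3 st.py .13 &&
$P '[{"translation":[0,0,0],"angular":[0,0,1.5]},{"translation":[0,0,0],"angular":[0,0,1.5]},{"translation":[0,0,0],"angular":[0,0,0]},{"translation":[0,0,0],"angular":[0,0,0]}]' >/dev/null; python3 st.py .13
```

```text
t16.60 pos [489.3 -51.7 119.4] wingyaw -0.17 F [-1.9  1.5 10.9] M [0.212 0.757 0.067] w13.6
t17.02 pos [489.5 -51.7 119.4] wingyaw 2.82 F [-2.9  1.2 12.4] M [ 0.121  0.662 -0.11 ] w13.7
t17.35 pos [489.7 -51.8 119.5] wingyaw 5.82 F [-2.   1.  12.1] M [ 0.176  0.521 -0.018] w13.9
```

```bash
P="python3 -m pendant"
$P '[{"translation":[0,0,0],"angular":[0,0,2]},{"translation":[0,0,0],"angular":[0,0,2]},{"translation":[0,0,0],"angular":[0,0,2]},{"translation":[0,0,0],"angular":[0,0,2]},{"translation":[0,0,0],"angular":[0,0,0]},{"translation":[0,0,0],"angular":[0,0,0]}]' >/dev/null; python3 st.py .13 &&
$P '[{"translation":[0,0,0],"angular":[0,0,2]},{"translation":[0,0,0],"angular":[0,0,2]},{"translation":[0,0,0],"angular":[0,0,2]},{"translation":[0,0,0],"angular":[0,0,2]},{"translation":[0,0,0],"angular":[0,0,0]},{"translation":[0,0,0],"angular":[0,0,0]}]' >/dev/null; python3 st.py .13 &&
$P '[{"translation":[0,0,0],"angular":[0,0,2]},{"translation":[0,0,0],"angular":[0,0,2]},{"translation":[0,0,0],"angular":[0,0,2]},{"translation":[0,0,0],"angular":[0,0,2]},{"translation":[0,0,0],"angular":[0,0,0]},{"translation":[0,0,0],"angular":[0,0,0]}]' >/dev/null; python3 st.py .13
```

```text
t17.85 pos [490.1 -51.9 119.6] wingyaw 13.82 F [-2.1  1.1 11.7] M [ 0.157  0.471 -0.005] w13.9
t18.35 pos [490.4 -51.9 119.6] wingyaw 21.82 F [-1.   1.1 11.7] M [0.126 0.364 0.021] w13.7
t18.85 pos [490.7 -51.9 119.7] wingyaw 29.82 F [-1.1  1.1 11.3] M [ 0.174  0.233 -0.044] w13.8
```

```bash
P="python3 -m pendant"
$P '[{"translation":[0,0,0],"angular":[0,0,2]},{"translation":[0,0,0],"angular":[0,0,2]},{"translation":[0,0,0],"angular":[0,0,2]},{"translation":[0,0,0],"angular":[0,0,2]},{"translation":[0,0,0],"angular":[0,0,0]},{"translation":[0,0,0],"angular":[0,0,0]}]' >/dev/null; python3 st.py .13 &&
$P '[{"translation":[0,0,-0.0002],"angular":[0,0,2]},{"translation":[0,0,0],"angular":[0,0,2]},{"translation":[0,0,0],"angular":[0,0,2]},{"translation":[0,0,0],"angular":[0,0,2]},{"translation":[0,0,0],"angular":[0,0,0]},{"translation":[0,0,0],"angular":[0,0,0]}]' >/dev/null; python3 st.py .13 &&
$P '[{"translation":[0,0,0],"angular":[0,0,2]},{"translation":[0,0,0],"angular":[0,0,2]},{"translation":[0,0,0],"angular":[0,0,0]},{"translation":[0,0,0],"angular":[0,0,0]}]' >/dev/null; python3 st.py .13 &&
$P '[{"translation":[0,0,0],"angular":[0,0,2]},{"translation":[0,0,0],"angular":[0,0,2]},{"translation":[0,0,0],"angular":[0,0,0]},{"translation":[0,0,0],"angular":[0,0,0]}]' >/dev/null; python3 st.py .13
```

```text
t19.35 pos [490.9 -51.9 119.8] wingyaw 37.81 F [-1.1  1.2 10.4] M [0.168 0.171 0.026] w14.0
t19.85 pos [490.9 -51.9 119.6] wingyaw 45.81 F [-0.3  1.2 12.5] M [ 0.202  0.22  -0.018] w13.6
t20.18 pos [490.9 -51.9 119.6] wingyaw 49.81 F [-1.2  1.  11.4] M [ 0.141  0.242 -0.004] w13.8
t20.52 pos [490.8 -51.9 119.6] wingyaw 53.81 F [-1.1  1.  12. ] M [ 0.203  0.221 -0.026] w13.9
```

```bash
P="python3 -m pendant"
$P '[{"translation":[0,0,0],"angular":[0,0,1]},{"translation":[0,0,0],"angular":[0,0,1]},{"translation":[0,0,0],"angular":[0,0,0]},{"translation":[0,0,0],"angular":[0,0,0]}]' >/dev/null; python3 st.py .12 &&
$P '[{"translation":[0,0,0],"angular":[0,0,1]},{"translation":[0,0,0],"angular":[0,0,1]},{"translation":[0,0,0],"angular":[0,0,0]},{"translation":[0,0,0],"angular":[0,0,0]}]' >/dev/null; python3 st.py .12 &&
$P '[{"translation":[0,0,0],"angular":[0,0,1]},{"translation":[0,0,0],"angular":[0,0,1]},{"translation":[0,0,0],"angular":[0,0,0]},{"translation":[0,0,0],"angular":[0,0,0]}]' >/dev/null; python3 st.py .12 &&
$P '[{"translation":[0,0,0],"angular":[0,0,1]},{"translation":[0,0,0],"angular":[0,0,1]},{"translation":[0,0,0],"angular":[0,0,0]},{"translation":[0,0,0],"angular":[0,0,0]}]' >/dev/null; python3 st.py .12 &&
$P '[{"translation":[0,0,0],"angular":[0,0,1]},{"translation":[0,0,0],"angular":[0,0,1]},{"translation":[0,0,0],"angular":[0,0,0]},{"translation":[0,0,0],"angular":[0,0,0]}]' >/dev/null; python3 st.py .12
```

```text
t20.85 pos [490.8 -51.9 119.6] wingyaw 55.80 F [-0.9  1.1 11.8] M [ 0.236  0.198 -0.072] w13.6
t21.18 pos [490.8 -51.8 119.6] wingyaw 57.80 F [-1.9  1.2 12. ] M [ 0.166  0.204 -0.098] w13.7
t21.52 pos [490.7 -51.8 119.6] wingyaw 59.79 F [-1.   1.1 11.2] M [ 0.169  0.232 -0.117] w13.9
t21.85 pos [490.4 -51.7 119.5] wingyaw 61.78 F [-2.2  2.  12.1] M [ 0.253  0.312 -0.173] w13.8
t21.85 pos [490.4 -51.7 119.5] wingyaw 61.78 F [-2.2  2.  12.1] M [ 0.253  0.312 -0.173] w13.8
```

```bash
P="python3 -m pendant"
$P '[{"translation":[0,0,0],"angular":[0,0,1]},{"translation":[0,0,0],"angular":[0,0,0]},{"translation":[0,0,0],"angular":[0,0,0]},{"translation":[0,0,0],"angular":[0,0,0]}]' >/dev/null; python3 st.py .25 &&
$P '[{"translation":[0,0,0],"angular":[0,0,1]},{"translation":[0,0,0],"angular":[0,0,0]},{"translation":[0,0,0],"angular":[0,0,0]},{"translation":[0,0,0],"angular":[0,0,0]}]' >/dev/null; python3 st.py .25
python3 - <<'E'
from h import *
f,M=cam('wrist');save(f,'w3.png',cv2.resize(f['image'][60:330,130:430],(640,576)))
E
```

```text
t22.18 pos [490.2 -51.7 119.5] wingyaw 62.78 F [-2.3  1.5 11.9] M [ 0.224  0.412 -0.195] w13.9
t22.52 pos [489.9 -51.6 119.5] wingyaw 63.78 F [-3.1  0.8 13.2] M [ 0.2    0.494 -0.171] w13.7
```

View pics/w3.png

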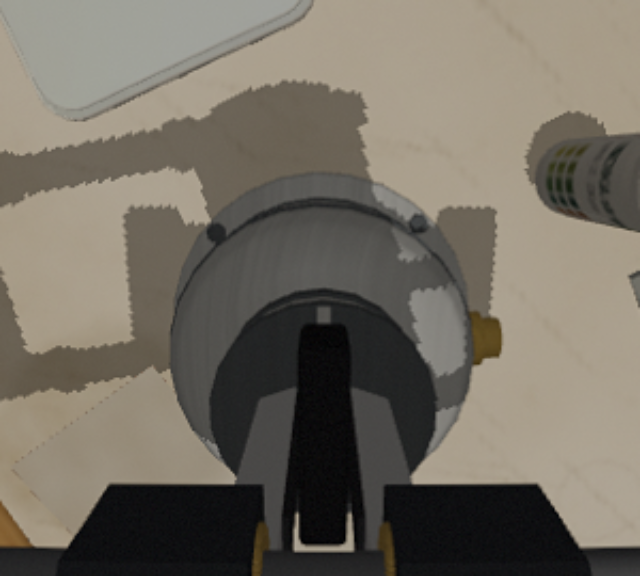

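The picture shows the wing still in the grip, nearly perpendicular to the brass stub at crop (487,337). I'll compute the tank yaw from it.

Run:
```python
from h import *
f,M=cam('wrist'); 
c=np.array([.4897,-.0535])
for p,z in (((358.3,218),.04),((365,218),.04)):
    q=onz(f,M,p,z); print(q,np.degrees(np.arctan2(q[1]-c[1],q[0]-c[0])),np.hypot(*(q[:2]-c)))
# wing top far end
for a in ((281,218),(281.7,213)):
    print(onz(f,M,a,.143))
```

```text
[ 0.55334338 -0.08217212  0.04      ] -24.252148933907947 0.0698037996010419
[ 0.55892809 -0.08491919  0.04      ] -24.410940379230148 0.07602429796952716
[ 0.50229791 -0.02455746  0.143     ]
[ 0.50389308 -0.02217582  0.143     ]
```

```bash
P="python3 -m pendant"
$P '[{"translation":[0,0,0],"angular":[0,0,1]},{"translation":[0,0,0],"angular":[0,0,0]},{"translation":[0,0,0],"angular":[0,0,0]},{"translation":[0,0,0],"angular":[0,0,0]}]' >/dev/null; python3 st.py .27 &&
$P '[{"translation":[0,0,0],"angular":[0,0,0.8]},{"translation":[0,0,0],"angular":[0,0,0]},{"translation":[0,0,0],"angular":[0,0,0]},{"translation":[0,0,0],"angular":[0,0,0]}]' >/dev/null; python3 st.py .27
```

```text
t22.95 pos [489.8 -51.6 119.5] wingyaw 64.77 F [-1.9  1.8 12.3] M [ 0.243  0.575 -0.204] w13.7
t23.28 pos [489.7 -51.6 119.5] wingyaw 65.55 F [-2.1  1.  13.3] M [ 0.178  0.534 -0.337] w13.8
```

Torque jumped to 0.34 N·m at yaw 65.5°, so this is the end stop. I'll relieve the turn and let the cap rise.

```bash
P="python3 -m pendant"
$P '[{"translation":[0,0,0.0005],"angular":[0,0,-1]},{"translation":[0,0,0.001],"angular":[0,0,0]},{"translation":[0,0,0.001],"angular":[0,0,0]},{"translation":[0,0,0.001],"angular":[0,0,0]},{"translation":[0,0,0],"angular":[0,0,0]},{"translation":[0,0,0],"angular":[0,0,0]}]' >/dev/null; python3 st.py .4 
$P '[{"translation":[0,0,0.001],"angular":[0,0,0]},{"translation":[0,0,0.001],"angular":[0,0,0]},{"translation":[0,0,0.0005],"angular":[0,0,0]},{"translation":[0,0,0],"angular":[0,0,0]},{"translation":[0,0,0],"angular":[0,0,0]}]' >/dev/null; python3 st.py .4
$P '[{"translation":[0,0,0.001],"angular":[0,0,0]},{"translation":[0,0,0.0005],"angular":[0,0,0]},{"translation":[0,0,0],"angular":[0,0,0]},{"translation":[0,0,0],"angular":[0,0,0]}]' >/dev/null; python3 st.py .4
```

```text
t23.78 pos [489.7 -51.6 121.1] wingyaw 64.60 F [0.  1.1 6. ] M [ 0.228 -0.016 -0.118] w13.5
t24.20 pos [489.6 -51.7 122.9] wingyaw 64.60 F [2.4 0.5 0.5] M [ 0.218 -0.525 -0.189] w13.9
t24.53 pos [489.4 -51.6 124.3] wingyaw 64.60 F [ 3.6  1.  -1.9] M [ 0.169 -0.705 -0.149] w13.7
```

```bash
P="python3 -m pendant"
$P '[{"translation":[-0.0003,0,0.0007],"angular":[0,0,-0.8]},{"translation":[0,0,0.0005],"angular":[0,0,0]},{"translation":[0,0,0],"angular":[0,0,0]},{"translation":[0,0,0],"angular":[0,0,0]},{"translation":[0,0,0],"angular":[0,0,0]}]' >/dev/null; python3 st.py .4
```

```text
t24.95 pos [489.3 -51.8 125.8] wingyaw 63.81 F [3.1 1.2 0.5] M [ 0.22  -0.909 -0.114] w13.9
```

```bash
P="python3 -m pendant"
$P '[{"translation":[0.0007,0,0.001],"angular":[0,0,0]},{"translation":[0,0,0.001],"angular":[0,0,0]},{"translation":[0,0,0],"angular":[0,0,0]},{"translation":[0,0,0],"angular":[0,0,0]},{"translation":[0,0,0],"angular":[0,0,0]}]' >/dev/null; python3 st.py .4
$P '[{"translation":[0,0,0.001],"angular":[0,0,0]},{"translation":[0,0,0.001],"angular":[0,0,0]},{"translation":[0,0,0],"angular":[0,0,0]},{"translation":[0,0,0],"angular":[0,0,0]},{"translation":[0,0,0],"angular":[0,0,0]}]' >/dev/null; python3 st.py .4
```

```text
t25.37 pos [489.2 -51.9 127.5] wingyaw 63.81 F [ 2.9 -1.3 -2.1] M [-0.127 -0.677 -0.067] w14.0
t25.78 pos [489.1 -52.  129.5] wingyaw 63.81 F [ 3. -2. -3.] M [-0.403 -0.548 -0.093] w14.2
```

```bash
P="python3 -m pendant"
$P '[{"translation":[0.0005,-0.0004,0.0015],"angular":[0,0,0]},{"translation":[0,0,0.0015],"angular":[0,0,0]},{"translation":[0,0,0.001],"angular":[0,0,0]},{"translation":[0,0,0],"angular":[0,0,0]},{"translation":[0,0,0],"angular":[0,0,0]}]' >/dev/null; python3 st.py .4
$P '[{"translation":[0,0,0.0015],"angular":[0,0,0]},{"translation":[0,0,0.0015],"angular":[0,0,0]},{"translation":[0,0,0.001],"angular":[0,0,0]},{"translation":[0,0,0],"angular":[0,0,0]},{"translation":[0,0,0],"angular":[0,0,0]}]' >/dev/null; python3 st.py .4
$P '[{"translation":[0,0,0.002],"angular":[0,0,0]},{"translation":[0,0,0.003],"angular":[0,0,0]},{"translation":[0,0,0.005],"angular":[0,0,0]},{"translation":[0,0,0.005],"angular":[0,0,0]},{"translation":[0,0,0],"angular":[0,0,0]}]' >/dev/null; python3 st.py .4
```

```text
t26.20 pos [489.4 -51.9 133.8] wingyaw 63.81 F [ 0.  -0.8 -1.1] M [-0.107 -0.09  -0.065] w13.7
t26.62 pos [489.9 -52.  137.7] wingyaw 63.81 F [ 0.2 -0.4 -1.4] M [-0.012 -0.041  0.031] w13.8
t27.03 pos [490.9 -52.3 153.9] wingyaw 63.80 F [ 0.9 -0.3 -0.3] M [-0.041 -0.066  0.033] w14.1
```

Cap is free. I'll carry it over to the lid.

```bash
P="python3 -m pendant"
$P '[{"translation":[0,0,0.008],"angular":[0,0,0]},{"translation":[0,0.004,0.01],"angular":[0,0,0]},{"translation":[0,0.01,0.01],"angular":[0,0,0]},{"translation":[-0.001,0.017,0.005],"angular":[0,0,0]},{"translation":[-0.001,0.02,0],"angular":[0,0,0]},{"translation":[-0.001,0.02,0],"angular":[0,0,0]},{"translation":[-0.001,0.02,0],"angular":[0,0,0]},{"translation":[-0.001,0.02,0],"angular":[0,0,0]},{"translation":[-0.001,0.02,0],"angular":[0,0,0]},{"translation":[-0.001,0.02,0],"angular":[0,0,0]},{"translation":[-0.001,0.02,0],"angular":[0,0,0]},{"translation":[0,0.02,0],"angular":[0,0,0]},{"translation":[0,0.012,0],"angular":[0,0,0]},{"translation":[0,0.006,0],"angular":[0,0,0]},{"translation":[0,0,0],"angular":[0,0,0]},{"translation":[0,0,0],"angular":[0,0,0]}]' >/dev/null; python3 st.py
python3 - <<'E'
from h import *
s=sensors.read_state()
f,M=cam('top'); print('lidcentre top guess',onz(f,M,(200.7,218),.011))
for c in ((172,196.5),(229.5,198.5),(227.5,239.5),(174,237)): print(onz(f,M,c,.011).round(3))
print([(b['conf'],onz(f,M,b['location'],.011).round(3)) for b in spotter.boxes_of(f,'rest_lid')[:2]])
f,M=cam('wrist'); im=f['image'].copy()
for dx,dy in ((.036,0),(-.036,0),(0,.036),(0,-.036),(0,0)):
    p=proj(f,M,s['position']*[1,1,0]+[dx,dy,.011]); cv2.circle(im,tuple(int(v) for v in p),3,(255,0,0),-1)
save(f,'w4.png',im)
E
```

```text
t28.37 pos [482.  156.7 185.8] wingyaw 63.84 F [ 0.8 -0.3 -1.7] M [-0.048 -0.056  0.044] w13.8
lidcentre top guess [0.49120933 0.16652514 0.011     ]
[0.56  0.262 0.011]
[0.556 0.074 0.011]
[0.423 0.078 0.011]
[0.428 0.252 0.011]
[(0.91, array([0.478, 0.115, 0.011]))]
```

View pics/w4.png

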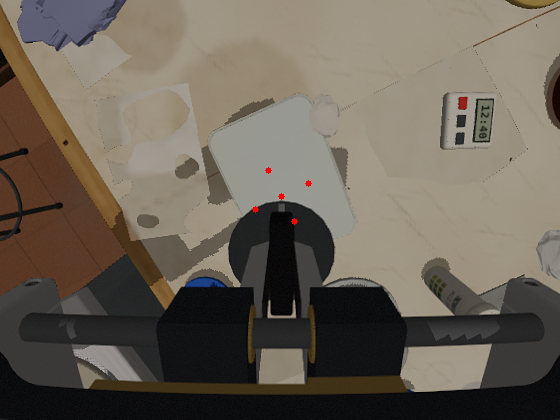

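The red dots mark the cap's footprint at the lid's height; they sit inside the lid, about 9 mm short of its centre in x and y. I'll centre it and go down.

```bash
P="python3 -m pendant"
$P '[{"translation":[0.003,0.003,-0.01],"angular":[0,0,0]},{"translation":[0.003,0.003,-0.018],"angular":[0,0,0]},{"translation":[0.003,0.003,-0.02],"angular":[0,0,0]},{"translation":[0,0,-0.02],"angular":[0,0,0]},{"translation":[0,0,-0.02],"angular":[0,0,0]},{"translation":[0,0,-0.018],"angular":[0,0,0]},{"translation":[0,0,-0.014],"angular":[0,0,0]},{"translation":[0,0,-0.01],"angular":[0,0,0]},{"translation":[0,0,-0.007],"angular":[0,0,0]},{"translation":[0,0,-0.004],"angular":[0,0,0]},{"translation":[0,0,0],"angular":[0,0,0]},{"translation":[0,0,0],"angular":[0,0,0]},{"translation":[0,0,0],"angular":[0,0,0]}]' >/dev/null; python3 st.py
$P '[{"translation":[0,0,-0.001],"angular":[0,0,0]},{"translation":[0,0,-0.001],"angular":[0,0,0]},{"translation":[0,0,0],"angular":[0,0,0]},{"translation":[0,0,0],"angular":[0,0,0]}]' >/dev/null; python3 st.py
```

```text
t29.60 pos [491.7 166.1  45.3] wingyaw 63.80 F [ 0.9 -0.9 -1.3] M [ 0.014 -0.038  0.013] w13.9
t29.93 pos [491.  166.   42.8] wingyaw 63.81 F [ 0.4  0.6 -0.7] M [-0.117 -0.078  0.011] w13.8
```

```bash
P="python3 -m pendant"
$P '[{"translation":[0,0,-0.001],"angular":[0,0,0]},{"translation":[0,0,-0.001],"angular":[0,0,0]},{"translation":[0,0,-0.001],"angular":[0,0,0]},{"translation":[0,0,-0.0007],"angular":[0,0,0]},{"translation":[0,0,0],"angular":[0,0,0]},{"translation":[0,0,0],"angular":[0,0,0]}]' >/dev/null; python3 st.py
$P '[{"translation":[0,0,-0.0005],"angular":[0,0,0]},{"translation":[0,0,-0.0005],"angular":[0,0,0]},{"translation":[0,0,0],"angular":[0,0,0]},{"translation":[0,0,0],"angular":[0,0,0]},{"translation":[0,0,0],"angular":[0,0,0]}]' >/dev/null; python3 st.py
```

```text
t30.43 pos [490.9 165.9  38.8] wingyaw 63.81 F [ 0.6 -0.5 -0.9] M [-0.039 -0.047 -0.018] w13.8
t30.85 pos [491.  165.9  37.9] wingyaw 63.80 F [-0.5  0.1 -1.5] M [-0.021 -0.046 -0.054] w13.5
```

```bash
P="python3 -m pendant"
$P '[{"translation":[0,0,-0.0004],"angular":[0,0,0]},{"translation":[0,0,-0.0004],"angular":[0,0,0]},{"translation":[0,0,0],"angular":[0,0,0]},{"translation":[0,0,0],"angular":[0,0,0]},{"translation":[0,0,0],"angular":[0,0,0]}]' >/dev/null; python3 st.py
$P '[{"translation":[0,0,-0.0004],"angular":[0,0,0]},{"translation":[0,0,-0.0004],"angular":[0,0,0]},{"translation":[0,0,0],"angular":[0,0,0]},{"translation":[0,0,0],"angular":[0,0,0]},{"translation":[0,0,0],"angular":[0,0,0]}]' >/dev/null; python3 st.py
```

```text
t31.27 pos [491.  165.9  37.1] wingyaw 63.80 F [-1.1  0.2 -1.4] M [-0.072 -0.052 -0.054] w13.7
t31.68 pos [491.  165.9  36.6] wingyaw 63.80 F [-1.1 -0.9  4.2] M [-0.099  0.152  0.003] w13.9
```

It touched down at about 36.7 mm, as predicted. Releasing.

```bash
P="python3 -m pendant"
$P '[{"translation":[0,0,0],"angular":[0,0,0]},{"translation":[0,0,0],"angular":[0,0,0]},{"translation":[0,0,0],"angular":[0,0,0]},{"translation":[0,0,0],"angular":[0,0,0]}]' 0.008 5 >/dev/null; python3 st.py
$P '[{"translation":[0,0,0],"angular":[0,0,0]},{"translation":[0,0,0],"angular":[0,0,0]},{"translation":[0,0,0],"angular":[0,0,0]},{"translation":[0,0,0],"angular":[0,0,0]},{"translation":[0,0,0],"angular":[0,0,0]},{"translation":[0,0,0],"angular":[0,0,0]},{"translation":[0,0,0],"angular":[0,0,0]},{"translation":[0,0,0],"angular":[0,0,0]},{"translation":[0,0,0],"angular":[0,0,0]},{"translation":[0,0,0],"angular":[0,0,0]}]' 0.05 5 >/dev/null; python3 st.py
```

```text
t32.02 pos [491.1 166.   36.6] wingyaw 63.81 F [-0.9 -0.4  5. ] M [0.004 0.212 0.012] w14.0
t32.85 pos [491.  165.9  36.3] wingyaw 63.80 F [-0.   0.2  0.3] M [-0.031 -0.005 -0.022] w49.9
```

```bash
P="python3 -m pendant"
$P '[{"translation":[0,0,0.002],"angular":[0,0,0]},{"translation":[0,0,0.005],"angular":[0,0,0]},{"translation":[0,0,0.01],"angular":[0,0,0]},{"translation":[0,0,0.015],"angular":[0,0,0]},{"translation":[0,0,0.02],"angular":[0,0,0]},{"translation":[0,0,0.02],"angular":[0,0,0]},{"translation":[0,0,0.02],"angular":[0,0,0]},{"translation":[0,0,0.02],"angular":[0,0,0]},{"translation":[0,0,0.02],"angular":[0,0,0]},{"translation":[0,0,0.02],"angular":[0,0,0]},{"translation":[0,0,0.01],"angular":[0,0,0]},{"translation":[0,0,0.005],"angular":[0,0,0]},{"translation":[0,0,0],"angular":[0,0,0]},{"translation":[0,0,0],"angular":[0,0,0]}]' >/dev/null; python3 st.py
python3 - <<'E'
from h import *
f,M=cam('wrist'); save(f,'w5.png'); g,_=cam('scene')
save(f,'w5.png',np.hstack([cv2.resize(f['image'],(400,300)),cv2.resize(g['image'][130:350,140:380],(327,300))]))
E
```

```text
t34.02 pos [490.5 165.8 202.8] wingyaw 63.80 F [ 0.6 -0.5  0.2] M [-0.013 -0.057  0.013] w49.9
```

View pics/w5.png

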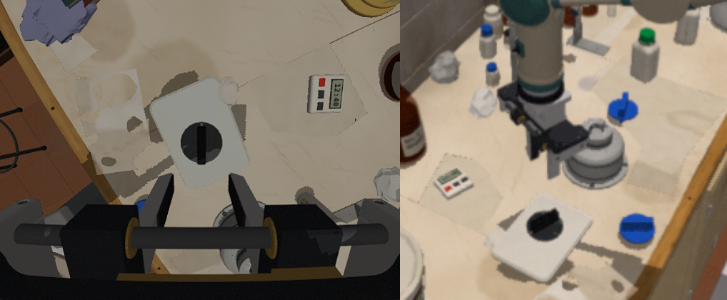

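The cap stands upright in the middle of the lid, at left-panel pixel (201,143). The tank is open, and the timer and the bottle haven't moved. The gripper is clear, so I'm handing in.

```bash
python3 -c "
from h import *
print(robot.finish_job())"
```

```text
the job is handed in; nothing more can be done
None
```

The tank is open and the cap stands upright, released, near the middle of the white lid. I handed the job in at about 34 s on the robot's clock, and no verdict was reported.

- **Venting:** I turned the unpressed cap counter-clockwise to the first stop, which it met at about 0.4 rad cap angle. I held it there for 3 s at 0.23–0.29 N·m. During the hold I was pulling the cap up slightly, by up to about 9 N, not pressing it.
- **Opening:** I pressed the cap about 5 mm, with a peak of about 13 N, and turned it to the end stop. There the torque rose to 0.34 N·m, then I backed it off. It lifted out with a pull of no more than 3 N.
- **Placing:** The cap touched down at the expected height with about 5 N before I let go. The last pictures show it wholly on the lid with the gripper clear.

**Weaker checks:**
- Torque rose gradually over the last 8° before the end stop, because the wing slipped a little in the grip. The end-stop angle is therefore only good to a couple of degrees. The free lift-out confirmed the lugs were in the keyways.
- The forces on the stops were inferred from wrist torque, not measured directly.
- In the last pictures the bottle and timer look unmoved. The strip tube is mostly hidden behind the gripper there; it stayed upright in the earlier views, and the arm never came near it.

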